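Release the washed barrel down the draining ramp

ROBOT

A 6-joint arm with a two-finger parallel gripper is mounted at the origin on the work surface. World frame = base frame: x ahead of the robot, y to its left, z up, the work surface at z = 0. Lengths are in m, angles in degrees, forces in N, time in s.
With the tool pointing down it reaches from about 0.375 to 0.9 m from the base axis. Payload 3.1 kg.
Tool frame: the origin (TCP) lies at the very end of the fingers, on their centre line; the grasp point (between the pads) lies bot.grip_point_offset behind it (bot.grip_point_offset is the distance from the TCP to the grasp point, in m); z points along the fingers, y is the line along which they close (so a half turn about z gives the same grasp; the last joint's range is limited). The gripper opens to 87 mm and grips with 3 to 60 N. Pads are 19 mm wide; open, the fingers measure 117 mm over their backs; the gripper's body (75 mm by 190 mm) begins 51 mm behind the grasp point.
Start: joints at [61.049, 30.224, 82.088, -0, 67.689, -10.227], TCP at [0.201, 0.592, 0.223] pointing down, gripper open.
Joint ranges: [-176.69, 176.69], [-43.24, 126.21], [12.49, 139.97], [-82, 262], [0, 151.66], [-163.58, 163.58]. Speed limits (degrees/s): [159.86, 159.86, 180, 180, 180, 180].

INTERFACE

Orientations are given as a 3x3 rotation matrix whose columns are the frame's x, y, z axes.
In Python, from rig import bot, viewer, ticket gives the robot as it stands.
- The arm moves only by the tool servo_tool, never from a script. Its argument "targets" is a list of rows, each an object with "offset": the shift along the tool's x, y, z in m, a list of three; "dr": the turn, a rotation vector about the tool's x, y, z in degrees, a list of three. In form: [{"offset": [x, y, z], "dr": [ax, ay, az]}, ...]. A call has 1 to 20 rows; each row is the pose to reach, as a shift and turn from the pose commanded when the call began, along the tool's axes at that moment; what a row does not reach only later rows make up. A row lasts 1/12 s, in which the tool goes at most 41.7 mm and 7.16 degrees, less where a joint would pass 70% of its speed; a pose out of reach is approached as far as the arm can. A call with a gripper value outside its range is refused whole. "gripper" is the gripper command: -1 is fully open, 1 is shut, values between are in proportion, set as the call begins (left out, the last holds). The fingers move at their own pace and stop on an object; the grip force is fixed at half the most. Time passes only in rows, so rows that repeat a pose let the fingers close. It gives the time, the measured TCP pose, the force, the opening and the grip force at its end, in the units of the state.
- bot.read_state(): the state, without advancing time (a new reading comes with each control period).
- viewer.capture(name): name is "side" or "top"; returns a dict with "color" (420x560x3 uint8, red, green, blue), "camera_matrix" (3x3 intrinsics, pixels), "R" (3x3) and "t" (3): a world point X has camera coordinates R X + t. Camera axes: x right, y down, z forward; pixel columns grow to the right and rows downward; lengths in m; the calibration is good to about 2 mm. A picture is of the moment at which its call begins. There is no depth.
- ticket.hand_in(): hands the job in; it is judged then, once.
The state is a dict: "time_s": time; "joint_positions": joint angles; "qvel": joint speeds; "tau": joint torques, N m; "position": TCP position; "tcp_rot": TCP orientation; "force": force on the tool from outside, world axes, zero at the start; "moment": the same for the moment, N m; "opening": opening from 0.0 (shut) to 1.0 (fully open); "grasp_force": force on a finger pad.
Only numpy, scipy, OpenCV 4.12 (cv2) and the standard library are available. Lean on these libraries where they do the work, as an engineer would, in place of code of your own. Each camera call takes 0.05 s, during which the arm holds its last target. There are 200 camera calls.

TASK

Press the two release buttons at the top of the draining ramp down together, one fingertip on each, and hold both down until the steel barrel has rolled to the bottom of the ramp and come to rest against the end stop; then let both buttons spring up and move clear. Do not touch the barrel, and leave the other machine parts where they are.

Things in the scene. Friction and masses are not known exactly. Their poses are not given: they have to be found in the camera images.
- ramp: Fixed ramp: white button block (60 x 110 mm, 45 high) at the top end, sloping metal floor between low white rails (104 mm wide overall), white end stop. Origin on the table under the middle between the buttons; x points downhill, y to the left looking downhill, z up. The floor falls 9 degrees, from 52 mm high at x = 30 mm to 9 mm at the end stop at x = 298 mm (stop 52 mm high).
- button_left_top (a point): Centre of the top face of the left button (y = +30 mm in the ramp frame): an upright grey round push button, 24 mm in diameter, out of a 34 mm dark collar (collar top 50 mm above the table). Its top is 68 mm above the table when up and moves with the button. Button centres are 60 mm apart, both at x = 0 of the ramp.
- button_right_top (a point): The same for the right button (y = -30 mm in the ramp frame).
- button_left (a joint): How far the left button is pressed, m: 0 up, 0.010 fully down. It springs back: 1.5 N starts it, 5 N holds it fully down (10 N for both). It draws down its own stop pin, which stands 7 mm out of the ramp floor before the barrel; the barrel rolls only when both pins are below the floor (both buttons pressed over 7 mm). One button alone does not free it.
- button_right (a joint): The same for the right button.
- barrel: Loose steel sleeve lying across the ramp, 50 mm in diameter, 90 mm long, about 0.24 kg; origin at its middle on its axis, y along its axis. It waits against the two pins, axis 95 mm downhill of the buttons and 67 mm above the table (top 92 mm), and once both pins are down rolls 178 mm in about a second.
- bay (a point): Where the barrel's middle lies when it rests against the end stop: x = 273 mm in the ramp frame, 39 mm above the table.
- hopper: Loose steel hopper sleeve standing on its wide end (84 mm across, 88 mm high), on the uphill side of the button block; origin under its middle. Leave alone.
- disc: Loose slotted steel disc, 140 mm across, with a hub 24 mm high, beside the ramp; origin under its middle. Leave alone.
- auger: Loose steel feed screw, 170 mm long, 32 mm high, lying beside the button block; origin under its middle, x along it. Leave alone.
There are look-alikes about, which are no part of the job. What is shaped like the barrel but orange or purple is not meant.

How it is judged:
By the outcome, as a careful person would: the job done as asked, in the order asked, and still so for the second after the job is handed in, with the robot touching nothing.
It also fails if it takes over 27 s, if anything falls off the work surface, if the arm or the gripper's body presses on something with over 40 N, if the wrist force passes 120 N, or if a joint passes its speed limit or range.

## Working session

There is one attempt and no reset: what is moved stays moved. The work goes in short steps, Python scripts to look and compute and a tool call to move; the robot and the scene stay as the last step left them, time stands still between calls to the robot, and variables do not carry over. Pictures are saved under pics/ and viewed, at most 10 in all, crops included, and the job is handed in when it is done.

Besides the shell and the picture viewer there is one more tool, called after "Emit:" by a JSON object that holds its "name" and its "arguments", one argument or row to a line. servo_tool: Moves the arm, as the interface text tells. Its arguments: {"type":"object","properties":{"targets":{"type":"array"},"gripper":{"type":"number"}},"required":["targets"]}

```bash
mkdir -p pics; cat > h.py <<'E'
import numpy as np, cv2
from rig import bot, viewer, ticket
def shot(n,f):
    d=viewer.capture(n); cv2.imwrite('pics/'+f,d['color'][...,::-1]); np.savez('pics/'+f+'.npz',**d); return d
def ray(d,px,z):
    K,R,t=map(np.array,(d['camera_matrix'],d['R'],d['t']))
    v=R.T@np.linalg.solve(K,[px[0],px[1],1]); c=-R.T@t
    return c+v*(z-c[2])/v[2]
def proj(d,X):
    p=np.array(d['camera_matrix'])@(np.array(d['R'])@np.array(X)+d['t']); return p[:2]/p[2]
E
python3 - <<'E'
from h import *
a=shot('top','t1.png'); b=shot('side','s1.png')
s=bot.read_state(); print(s['time_s'],s['position'],s['tcp_rot'],s['opening'],bot.grip_point_offset)
for d in(a,b): print(d['camera_matrix'],-np.array(d['R']).T@d['t'])
E
```

```text
0.1 [0.20025816 0.59135662 0.22167825] [[-9.47082990e-01  3.20987398e-01 -9.48584248e-04]
 [ 3.20988600e-01  9.47081563e-01 -1.68286332e-03]
 [ 3.58208733e-04 -1.89829596e-03 -9.99998134e-01]] 0.9946659003671617 0.0187
[[399.88561306   0.         281.05183856]
 [  0.         399.88561306 213.02397909]
 [  0.           0.           1.        ]] [ 0.44977631 -0.0277077   0.97919369]
[[465.24253581   0.         284.71527752]
 [  0.         465.24253581 215.20797209]
 [  0.           0.           1.        ]] [0.325187   0.49025565 0.70402907]
```

View pics/t1.png

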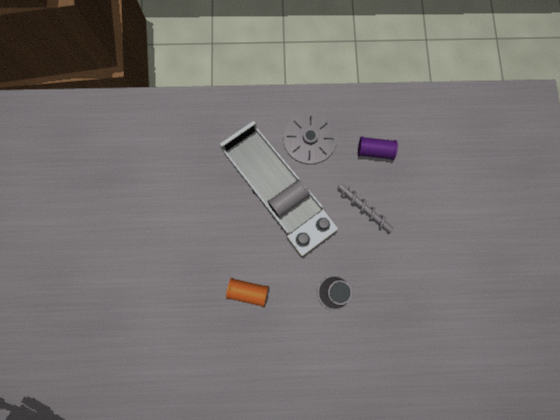

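View pics/s1.png

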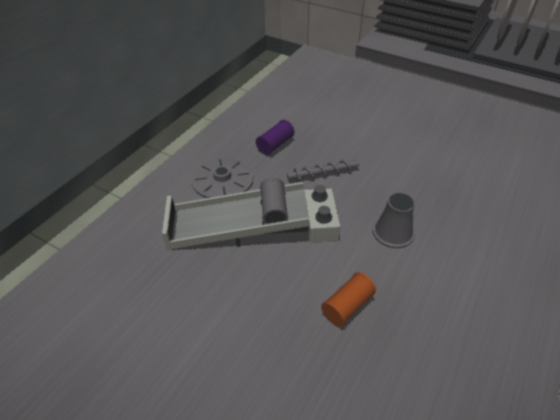

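Top view: the button block is at (312,231), with buttons near (303,239) and (323,224). The grey steel barrel is at (289,199) and the end stop at (239,137). The orange (248,292) and purple (378,148) cylinders are look-alikes; only the grey one lies on the ramp, so it is the barrel. Next I'll measure the buttons and confirm them in an enlarged crop.

```bash
python3 - <<'E'
from h import *
L=lambda f:dict(np.load('pics/'+f+'.npz'))
a,b=L('t1.png'),L('s1.png')
A=cv2.resize(a['color'][115:265,215:345],None,fx=4,fy=4,interpolation=cv2.INTER_CUBIC)
B=cv2.resize(b['color'][175:250,290:350],None,fx=4,fy=4,interpolation=cv2.INTER_CUBIC)
im=np.zeros((600,780,3),np.uint8); im[:,:520]=A; im[:300,530:770]=B
cv2.imwrite('pics/c1.png',im[...,::-1])
g=cv2.cvtColor(a['color'],cv2.COLOR_RGB2GRAY)
# block: bright mask in top view, dark holes inside it = collars+buttons
m=(g>150).astype(np.uint8)*255
cs,h=cv2.findContours(m,cv2.RETR_CCOMP,cv2.CHAIN_APPROX_NONE)
for c,k in zip(cs,h[0]):
    ar=cv2.contourArea(c)
    if ar>30 and 215<c[:,0,0].mean()<345 and 115<c[:,0,1].mean()<265:
        (e,sz,an)=cv2.minAreaRect(c); print('hole' if k[3]>=0 else 'out',ar,c[:,0].mean(0),e,sz,an, ray(a,e,.05))
E
```

```text
out 1042.0 [312.06481481 232.23148148] (312.2799987792969, 232.04002380371094) (24.39999771118164, 45.19999694824219) 53.13010025024414 [ 0.58707682 -0.11877382  0.05      ]
hole 201.5 [302.26666667 239.24444444] (302.2500305175781, 239.25003051757812) (16.26345443725586, 15.55634880065918) 45.0 [ 0.57067518 -0.09451699  0.05      ]
hole 195.0 [322.5        224.36363636] (322.5, 224.5) (15.55634880065918, 15.55634880065918) 45.0 [ 0.60438484 -0.14371032  0.05      ]
out 2008.5 [269.38419619 183.41416894] (272.2022399902344, 180.84173583984375) (103.60826873779297, 39.88883972167969) 51.95296096801758 [ 0.71407331 -0.02772699  0.05      ]
out 50.5 [277.32323232 153.25252525] (277.5491943359375, 153.45901489257812) (63.890403747558594, 1.536442518234253) 50.194427490234375 [ 0.78301641 -0.04249315  0.05      ]
out 95.0 [237.         133.08571429] (237.0322265625, 133.04672241210938) (3.2360775470733643, 40.47935485839844) 55.40770721435547 [0.83822608 0.05585488 0.05      ]
```

View pics/c1.png

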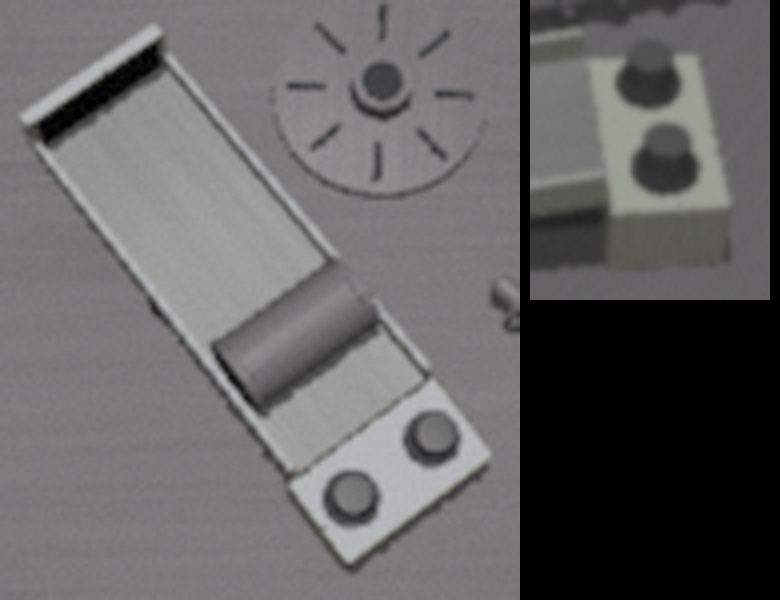

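The crop confirms it: white block, two grey buttons in dark collars, and the grey barrel just downhill. The measured spacing of 59.6 mm matches the given 60 mm. The centre is (0.587, -0.119), with downhill at about +34.7°. Now I'll hover above it with the fingers set 60 mm apart, centre to centre.

Emit:
{"name": "servo_tool", "arguments": {
  "targets": [
    {"offset": [-0.015, -0.014, 0.002], "dr": [0, 0, 3]},
    {"offset": [-0.04, -0.037, 0.005], "dr": [0, 0, 8]},
    {"offset": [-0.068, -0.063, 0.008], "dr": [0, 0, 14]},
    {"offset": [-0.097, -0.09, 0.012], "dr": [0, 0, 20]},
    {"offset": [-0.126, -0.117, 0.016], "dr": [0, 0, 26]},
    {"offset": [-0.155, -0.144, 0.02], "dr": [0, 0, 32]},
    {"offset": [-0.184, -0.17, 0.024], "dr": [0, 0, 38]},
    {"offset": [-0.213, -0.197, 0.028], "dr": [0, 0, 44]},
    {"offset": [-0.242, -0.224, 0.032], "dr": [0, 0, 51]},
    {"offset": [-0.271, -0.251, 0.036], "dr": [0, 0, 58]},
    {"offset": [-0.3, -0.278, 0.04], "dr": [0, 0, 65]},
    {"offset": [-0.33, -0.305, 0.044], "dr": [0, 0, 72]},
    {"offset": [-0.36, -0.333, 0.048], "dr": [0, 0, 79]},
    {"offset": [-0.39, -0.36, 0.052], "dr": [0, 0, 86]},
    {"offset": [-0.42, -0.388, 0.056], "dr": [0, 0, 93]},
    {"offset": [-0.45, -0.416, 0.06], "dr": [0, 0, 100]},
    {"offset": [-0.48, -0.444, 0.064], "dr": [0, 0, 106]},
    {"offset": [-0.51, -0.472, 0.067], "dr": [0, 0, 112]},
    {"offset": [-0.535, -0.495, 0.07], "dr": [0, 0, 117]},
    {"offset": [-0.555, -0.513, 0.073], "dr": [0, 0, 121]}
  ],
  "gripper": -0.03
}}

```text
time_s: 1.77
position: [0.5628, -0.0753, 0.1491]
tcp_rot: [[0.767, 0.642, 0.001], [0.642, -0.767, -0.001], [0.0, 0.001, -1.0]]
force: [0.3, 0.8, -0.8]
opening: 0.518
grasp_force: 0.0
```

```bash
python3 - <<'E'
from h import *
s=bot.read_state(); R=np.array(s['tcp_rot']); p=np.array(s['position'])
print(s['time_s'],p,s['opening'],np.degrees(np.arctan2(R[1,1],R[0,1])))
print('off',R.T@(np.array([.587,-.119,.12])-p))
E
```

```text
1.7667 [ 0.56282921 -0.0752576   0.14911397] 0.5183711429101959 -50.08005983492628
off [-0.00953759  0.04903085  0.02915919]
```

Emit:
{"name": "servo_tool", "arguments": {
  "targets": [
    {"offset": [-0.003, 0.016, 0.01], "dr": [0, 0, 2]},
    {"offset": [-0.007, 0.035, 0.02], "dr": [0, 0, 4]},
    {"offset": [-0.0095, 0.049, 0.029], "dr": [0, 0, 5.4]},
    {"offset": [-0.0095, 0.049, 0.029], "dr": [0, 0, 5.4]},
    {"offset": [-0.0095, 0.049, 0.029], "dr": [0, 0, 5.4]},
    {"offset": [-0.0095, 0.049, 0.029], "dr": [0, 0, 5.4]}
  ]
}}

```text
time_s: 2.27
position: [0.5852, -0.1145, 0.1205]
tcp_rot: [[0.82, 0.573, -0.001], [0.573, -0.82, 0.001], [-0.001, -0.002, -1.0]]
force: [0.2, 0.5, 0.6]
opening: 0.518
grasp_force: 0.0
```

```bash
python3 - <<'E'
from h import *
s=bot.read_state(); R=np.array(s['tcp_rot']); p=np.array(s['position'])
print(s['time_s'],p,s['opening'],np.degrees(np.arctan2(R[1,1],R[0,1])),R[:,2])
print('off',R.T@(np.array([.587,-.119,.068])-p))
a=shot('top','t2.png'); b=shot('side','s2.png')
im=np.zeros((600,800,3),np.uint8)
im[:600,:400]=cv2.resize(a['color'][165:285,275:355],None,fx=5,fy=5,interpolation=cv2.INTER_CUBIC)
im[:600,400:]=cv2.resize(b['color'][140:260,280:360],None,fx=5,fy=5,interpolation=cv2.INTER_CUBIC)
for S in (-1,1):
    t=p+R[:,1]*S*.03
    q=(proj(b,t)-[280,140])*5+[400,0]; cv2.circle(im,tuple(int(v) for v in q),4,(255,0,0),1)
    c=np.array([.587,-.119,.068])+S*.03*np.array([-.569,.822,0])
    q=(proj(b,c)-[280,140])*5+[400,0]; cv2.circle(im,tuple(int(v) for v in q),4,(0,255,0),1)
cv2.imwrite('pics/c2.png',im[...,::-1])
E
```

```text
2.2667 [ 0.5851659  -0.1145484   0.12047432] 0.5184253058468619 -55.064362479319826 [-1.43591386e-03  9.10840409e-04 -9.99998554e-01]
off [-0.00101125  0.00478204  0.05246755]
```

View pics/c2.png

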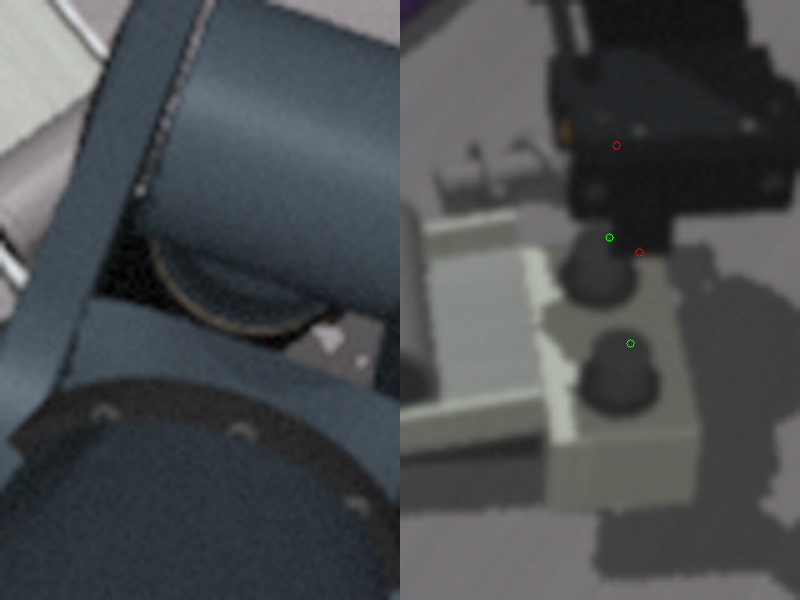

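The right panel shows the green predicted button tops lying on the buttons, near (609,238) and (630,344), and the lower red mark lying on the finger end at (640,252). So the calibration is good, and I'll correct by 5 mm along y while going down to just above the buttons.

Emit:
{"name": "servo_tool", "arguments": {
  "targets": [
    {"offset": [-0.001, 0.003, 0.01], "dr": [0, 0, 0.2]},
    {"offset": [-0.001, 0.005, 0.02], "dr": [0, 0, 0.2]},
    {"offset": [-0.001, 0.005, 0.03], "dr": [0, 0, 0.2]},
    {"offset": [-0.001, 0.005, 0.038], "dr": [0, 0, 0.2]},
    {"offset": [-0.001, 0.005, 0.043], "dr": [0, 0, 0.2]},
    {"offset": [-0.001, 0.005, 0.043], "dr": [0, 0, 0.2]},
    {"offset": [-0.001, 0.005, 0.043], "dr": [0, 0, 0.2]}
  ]
}}

```text
time_s: 2.95
position: [0.5877, -0.1202, 0.0768]
tcp_rot: [[0.822, 0.569, -0.001], [0.569, -0.822, 0.001], [-0.001, -0.001, -1.0]]
force: [-0.9, 0.3, 0.1]
opening: 0.516
grasp_force: 0.0
```

```bash
python3 - <<'E'
from h import *
s=bot.read_state(); R=np.array(s['tcp_rot']); p=np.array(s['position'])
print(s['time_s'],p,s['force'])
print('off',R.T@(np.array([.587,-.119,.057])-p))
b=shot('side','s3.png')
cv2.imwrite('pics/c3.png',cv2.resize(b['color'][140:260,270:370],None,fx=5,fy=5,interpolation=cv2.INTER_CUBIC)[...,::-1])
E
```

```text
2.95 [ 0.58765745 -0.12015443  0.07684456] [-0.88427162  0.33164503  0.12148162]
off [ 0.00013035 -0.00130133  0.01984594]
```

View pics/c3.png

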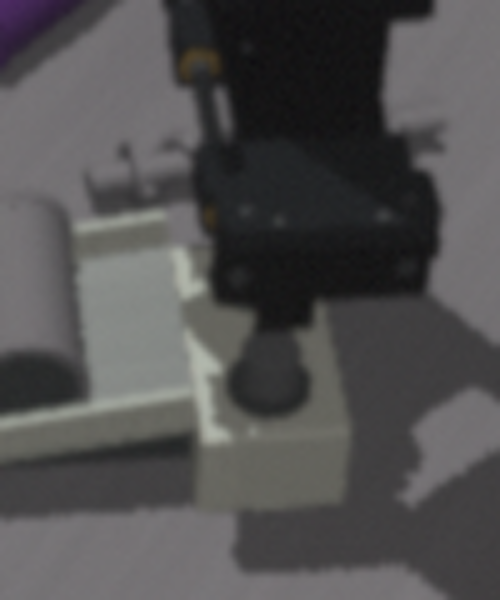

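The near finger end (282,318) stands over the near button (271,340), perhaps 2 mm uphill of centre. I'll press both now.

Emit:
{"name": "servo_tool", "arguments": {
  "targets": [
    {"offset": [0.0015, -0.001, 0.004], "dr": [0, 0, 0]},
    {"offset": [0.0015, -0.001, 0.008], "dr": [0, 0, 0]},
    {"offset": [0.0015, -0.001, 0.012], "dr": [0, 0, 0]},
    {"offset": [0.0015, -0.001, 0.015], "dr": [0, 0, 0]},
    {"offset": [0.0015, -0.001, 0.018], "dr": [0, 0, 0]},
    {"offset": [0.0015, -0.001, 0.0195], "dr": [0, 0, 0]},
    {"offset": [0.0015, -0.001, 0.0195], "dr": [0, 0, 0]},
    {"offset": [0.0015, -0.001, 0.0195], "dr": [0, 0, 0]}
  ]
}}

```text
time_s: 3.67
position: [0.5892, -0.1186, 0.0592]
tcp_rot: [[0.822, 0.569, 0.001], [0.569, -0.822, -0.0], [0.001, 0.001, -1.0]]
force: [-1.4, 1.5, 8.7]
opening: 0.518
grasp_force: 4.4
```

8.7 N at about 9 mm of travel fits both buttons being down. I'll go 1 mm deeper and hold.

Emit:
{"name": "servo_tool", "arguments": {
  "targets": [
    {"offset": [0, 0, 0.001], "dr": [0, 0, 0]},
    {"offset": [0, 0, 0.001], "dr": [0, 0, 0]},
    {"offset": [0, 0, 0.001], "dr": [0, 0, 0]},
    {"offset": [0, 0, 0.001], "dr": [0, 0, 0]},
    {"offset": [0, 0, 0.001], "dr": [0, 0, 0]},
    {"offset": [0, 0, 0.001], "dr": [0, 0, 0]},
    {"offset": [0, 0, 0.001], "dr": [0, 0, 0]},
    {"offset": [0, 0, 0.001], "dr": [0, 0, 0]},
    {"offset": [0, 0, 0.001], "dr": [0, 0, 0]},
    {"offset": [0, 0, 0.001], "dr": [0, 0, 0]},
    {"offset": [0, 0, 0.001], "dr": [0, 0, 0]},
    {"offset": [0, 0, 0.001], "dr": [0, 0, 0]},
    {"offset": [0, 0, 0.001], "dr": [0, 0, 0]},
    {"offset": [0, 0, 0.001], "dr": [0, 0, 0]},
    {"offset": [0, 0, 0.001], "dr": [0, 0, 0]},
    {"offset": [0, 0, 0.001], "dr": [0, 0, 0]},
    {"offset": [0, 0, 0.001], "dr": [0, 0, 0]},
    {"offset": [0, 0, 0.001], "dr": [0, 0, 0]},
    {"offset": [0, 0, 0.001], "dr": [0, 0, 0]},
    {"offset": [0, 0, 0.001], "dr": [0, 0, 0]}
  ]
}}

```text
time_s: 5.33
position: [0.5892, -0.1186, 0.0585]
tcp_rot: [[0.822, 0.569, 0.002], [0.569, -0.822, -0.0], [0.001, 0.001, -1.0]]
force: [-1.4, 1.8, 9.9]
opening: 0.509
grasp_force: 4.7
```

```bash
python3 - <<'E'
from h import *
s=bot.read_state(); print(s['time_s'],s['position'],s['force'])
b=shot('side','s4.png'); c=shot('side','s5.png')
print(np.abs(b['color'].astype(int)-c['color'])[150:260,150:300].max(), proj(b,np.array([.587,-.119,.039])+.273*np.array([.822,.569,0])))
cv2.imwrite('pics/c4.png',cv2.resize(c['color'][130:270,150:350],None,fx=4,fy=4,interpolation=cv2.INTER_CUBIC)[...,::-1])
E
```

```text
5.3333 [ 0.58920532 -0.11860897  0.05849763] [-1.38540614  1.8251932   9.87012943]
4 [186.02238167 215.70138643]
```

View pics/c4.png

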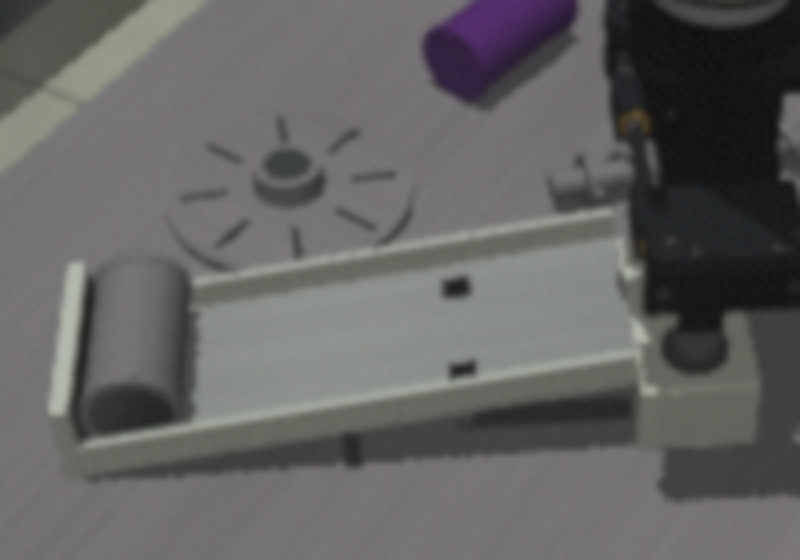

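The barrel lies against the end stop at about (135,340) in the crop. Both pin holes, (456,287) and (462,369), are empty, and two frames 0.05 s apart are alike. I'll hold briefly, then lift straight up.

Emit:
{"name": "servo_tool", "arguments": {
  "targets": [
    {"offset": [0, 0, 0], "dr": [0, 0, 0]},
    {"offset": [0, 0, 0], "dr": [0, 0, 0]},
    {"offset": [0, 0, 0], "dr": [0, 0, 0]},
    {"offset": [0, 0, 0], "dr": [0, 0, 0]},
    {"offset": [0, 0, 0], "dr": [0, 0, 0]},
    {"offset": [0, 0, 0], "dr": [0, 0, 0]},
    {"offset": [0, 0, -0.005], "dr": [0, 0, 0]},
    {"offset": [0, 0, -0.012], "dr": [0, 0, 0]},
    {"offset": [0, 0, -0.02], "dr": [0, 0, 0]},
    {"offset": [0, 0, -0.035], "dr": [0, 0, 0]},
    {"offset": [0, 0, -0.055], "dr": [0, 0, 0]},
    {"offset": [0, 0, -0.08], "dr": [0, 0, 0]},
    {"offset": [0, 0, -0.105], "dr": [0, 0, 0]},
    {"offset": [0, 0, -0.13], "dr": [0, 0, 0]},
    {"offset": [0, 0, -0.145], "dr": [0, 0, 0]},
    {"offset": [0, 0, -0.15], "dr": [0, 0, 0]},
    {"offset": [0, 0, -0.15], "dr": [0, 0, 0]},
    {"offset": [0, 0, -0.15], "dr": [0, 0, 0]},
    {"offset": [0, 0, -0.15], "dr": [0, 0, 0]}
  ]
}}

```text
time_s: 7.02
position: [0.5875, -0.1182, 0.2054]
tcp_rot: [[0.822, 0.569, -0.003], [0.569, -0.822, 0.001], [-0.002, -0.003, -1.0]]
force: [0.3, -0.3, -0.2]
opening: 0.518
grasp_force: 0.0
```

```bash
python3 - <<'E'
from h import *
c=shot('side','s6.png'); print(bot.read_state()['position'])
cv2.imwrite('pics/c5.png',cv2.resize(c['color'][130:270,150:350],None,fx=4,fy=4,interpolation=cv2.INTER_CUBIC)[...,::-1])
E
```

```text
[ 0.5875822  -0.11826527  0.20531542]
```

View pics/c5.png

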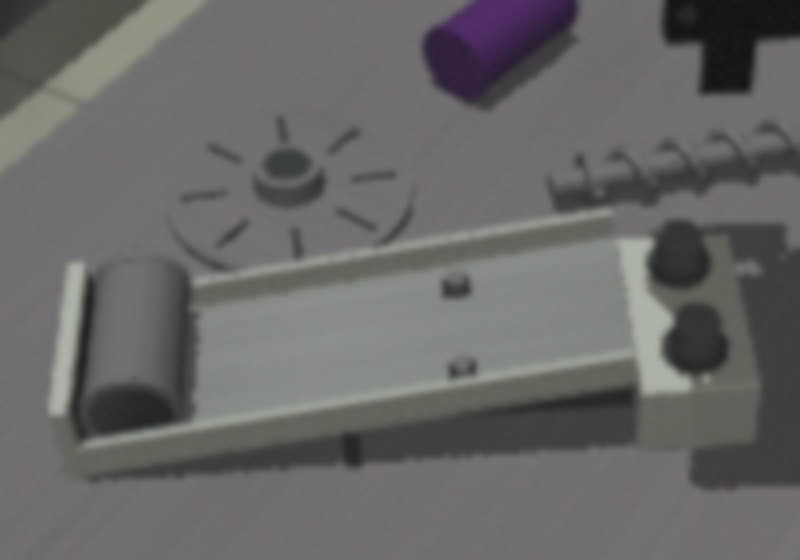

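Both buttons (680,250 and 697,335) and both pins are up again, the barrel is still at the stop, and the gripper is clear.

```bash
python3 -c "
from rig import ticket; print(ticket.hand_in())"
```

```text
the job is handed in; nothing more can be done
None
```

The job is handed in at about 7 s: I held both buttons down until the barrel came to rest against the end stop, then released them and lifted clear, and the last picture shows both buttons up and the barrel still at the stop.

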